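Tap a stuck rocker cover loose with the wooden mallet

TASK

The rocker cover on the grey cylinder head is unbolted but stuck. With the square-headed wooden mallet, not the steel hammer, tap its long face on the filler-neck side, left and right ends in turn, neither end ever more than 2 cm ahead of the other, until the whole cover has shifted about 3 cm away from the neck and lies straight. Keep the hand off the casting and cover, and finally stand the mallet on its head on the cart top.

Things in the scene. Friction and masses are not known exactly. Their poses are not given: they have to be found in the camera images.
- mallet: Loose mallet, 0.4 kg, standing on its head, handle up. Square light-wood head 100 mm long (its x; alike flat striking faces at both ends, 50 mm from the handle's axis), 50 wide (y), 46 high; handle 26 (x) by 22 mm (y), up to 145 mm. Origin: centre of the head's underside; z up along the handle. The slimmer steel hammer with a round handle nearby is not to be used.
- cylinder_head: Fixed grey casting, x -65 to 95, y -115 to 115 mm, 70 high. Origin on the cart top; x is the way the cover must go, y left, z up. On it the aluminium rocker cover, 100 (x) by 190 (y), 50 high, top at z 120; as found centred on x = y = 0. A filler neck, 38 across, 137 high, at x -78, y 0 on a boss 60 wide, 50 high, is before the middle of its face: only the ends are free for the mallet.
- cover_left (a point): Point on the cover's long face on the filler-neck side, near its left end, at z 100 mm; moves with the cover. As found at x -50, y 70 mm of cylinder_head; its axes are the cover's, parallel to cylinder_head's as found. Pushed here along cylinder_head's +x with some 6 to 10 N, this end creeps along with the mallet, the cover turning about its other end, and stays where it is left.
- cover_right (a point): The same point near the cover's right end, at x -50, y -70 mm of cylinder_head, z 100 mm as found; it behaves the same way.
Mind the look-alikes: they are no part of the job. What is shaped like the mallet but pink or turquoise is not meant.

How it is judged:
By the outcome, as a careful person would: the job done as asked, in the order asked, and still so for the second after the job is handed in, with the robot touching nothing.
It also fails if it takes over 69 s, if anything falls off the work surface, if the arm or the gripper's body presses on something with over 40 N, if the wrist force passes 120 N, or if a joint passes its speed limit or range.

ROBOT

A 6-joint arm with a two-finger parallel gripper is mounted at the origin on the work surface. World frame = base frame: x ahead of the robot, y to its left, z up, the work surface at z = 0. Lengths are in m, angles in degrees, forces in N, time in s.
With the tool pointing down it reaches from about 0.375 to 0.9 m from the base axis. Payload 3.1 kg.
Tool frame: the origin (TCP) lies on the centre line of the jaws, within the pads' length; the fingertips stand 25 mm ahead of it and the grasp point (between the pads) lies 6 mm ahead of it; z points along the fingers, y is the line along which they close (so a half turn about z gives the same grasp; the last joint's range is limited). The gripper opens to 87 mm and grips with 3 to 60 N. Pads are 19 mm wide; open, the fingers measure 117 mm over their backs; the gripper's body (75 mm by 190 mm) begins 51 mm behind the grasp point.
Start: joints at [-10.227, 30.224, 82.088, -0, 67.689, -10.227], TCP at [0.625, 0, 0.248] pointing down, gripper open.
Joint ranges: [-176.69, 176.69], [-43.24, 126.21], [12.49, 139.97], [-82, 262], [0, 151.66], [-163.58, 163.58]. Speed limits (degrees/s): [159.86, 159.86, 180, 180, 180, 180].

INTERFACE

Orientations are given as a 3x3 rotation matrix whose columns are the frame's x, y, z axes.
In Python, from rig import * gives the robot as it stands.
- The arm moves only by the tool step_arm, never from a script. Its argument "steps" is a list of rows, each a list of 7 numbers: the shift along the tool's x, y, z normalised to -1 to 1, where 1 is 0.3 m, then the turn, a rotation vector about the tool's x, y, z normalised to -1 to 1, where 1 is 45 degrees, then the gripper's target within -1 to 1 (shut at 1, half-way at 0, fully open at -1). A call has 1 to 8 rows; each row is the pose to reach, as a shift and turn from the pose commanded when the call began, along the tool's axes at that moment; what a row does not reach only later rows make up. A row lasts 1/12 s, in which the tool goes at most 41.7 mm and 7.16 degrees, less where a joint would pass 70% of its speed; a pose out of reach is approached as far as the arm can. A call with a number of a shift or a turn outside -1 to 1 is refused whole. A call with a gripper value outside its range is refused whole. The fingers move at their own pace and stop on an object; the grip force is fixed at half the most. Time passes only in rows, so rows that repeat a pose let the fingers close. It gives the time, the measured TCP pose, the force, the opening and the grip force at its end, in the units of the state.
- read_state(): the state, without advancing time (a new reading comes with each control period).
- capture(name): name is "scene" or "side" or "wrist"; returns a dict with "image" (400x640x3 uint8, red, green, blue), "vertical_fov" (degrees; the focal length in pixels is half the picture's height over the tangent of half this angle, whatever the lens; pixels are square), "cx", "cy" (the principal point, pixels), "k1" (the pictures are not rectified: a ray, as slopes to the right and down, at radius r is drawn at 1 + k1 r^2 times it, then the intrinsics apply), "world_from_camera" (4x4, takes a point from camera to world coordinates); the wrist camera has in their place "T_tool_cam" (4x4, takes a point from camera to tool coordinates, whose origin is the TCP and whose axes are the flange's). Camera axes: x right, y down, z forward; pixel columns grow to the right and rows downward; lengths in m; the calibration is good to about 2 mm. A picture is of the moment at which its call begins: read the wrist's pose just before it. There is no depth.
- hand_in(): hands the job in; it is judged then, once.
The state is a dict: "time_s": time; "joint_positions": joint angles; "qvel": joint speeds; "tau": joint torques, N m; "position": TCP position; "tcp_rot": TCP orientation; "force": force on the tool from outside, world axes, zero at the start; "moment": the same for the moment, N m; "opening": opening from 0.0 (shut) to 1.0 (fully open); "grasp_force": force on a finger pad.
Only numpy, scipy, OpenCV 4.12 (cv2) and the standard library are available. Lean on these libraries where they do the work, as an engineer would, in place of code of your own. Each camera call takes 0.05 s, during which the arm holds its last target. There are 200 camera calls.

## Working session

There is one attempt and no reset: what is moved stays moved. The work goes in short steps, Python scripts to look and compute and a tool call to move; the robot and the scene stay as the last step left them, time stands still between calls to the robot, and variables do not carry over. Pictures are saved under pics/ and viewed, at most 10 in all, crops included, and the job is handed in when it is done.

Besides the shell and the picture viewer there is one more tool, called after ">>>" in YAML: its name, and indented under it one key for each argument. step_arm: Moves the arm, as the interface text tells. Scaled input: -1 to 1 covers 0.3 m each way for a shift and 45 degrees each way for a turn. Its arguments: {"type":"object","properties":{"steps":{"type":"array"}},"required":["steps"]}

```bash
mkdir -p pics; ls
python3 - <<'E'
from rig import *
import cv2
s=read_state();print(s)
for n in("scene","side"):
    c=capture(n);cv2.imwrite(f"pics/{n}0.png",c["image"][:,:,::-1])
    print(n,c["vertical_fov"],c["cx"],c["cy"],c["k1"],c["world_from_camera"])
E
```

```text
pics
{'time_s': 0.0, 'joint_positions': array([-1.02273549e+01,  3.02807758e+01,  8.21568452e+01, -1.70556795e-03,
        6.76868366e+01, -1.02260194e+01]), 'qvel': array([ 0.00595334,  0.00845699,  0.00546369, -0.06452903,  0.1069682 ,
       -0.04175099]), 'tau': array([-5.45745443e-04, -4.40045428e+01, -1.76593530e+01,  6.32597599e-02,
        5.83207863e-02, -1.53719384e-04]), 'position': array([6.24325155e-01, 1.42736667e-04, 2.46549602e-01]), 'tcp_rot': array([[ 1.23605899e-05,  9.99997705e-01, -2.14256874e-03],
       [ 9.99999936e-01, -1.15923300e-05,  3.58581634e-04],
       [ 3.58555973e-04, -2.14257304e-03, -9.99997640e-01]]), 'force': array([-0.02523568, -0.27019285,  0.39036814]), 'moment': array([-0.01481612,  0.0510299 ,  0.01977691]), 'grasp_force': 0.0, 'opening': 0.9987107999543994}
scene 44.62678890618713 316.54380136665384 198.49263539903333 -0.1288804213462912 [[ 0.65316184  0.55583763 -0.51422188  1.17638427]
 [ 0.75716227 -0.48768284  0.43459262 -0.66877075]
 [-0.00921425 -0.67320872 -0.7393951   1.06652879]
 [ 0.          0.          0.          1.        ]]
side 51.12789432291324 321.35399299995976 196.81218913096117 -0.0006689446632806598 [[ 0.72807607 -0.39954054  0.55702118 -0.08600118]
 [-0.68538803 -0.40984614  0.60188819 -0.73847764]
 [-0.01218575 -0.81999603 -0.57223947  0.69451872]
 [ 0.          0.          0.          1.        ]]
```

View pics/scene0.png

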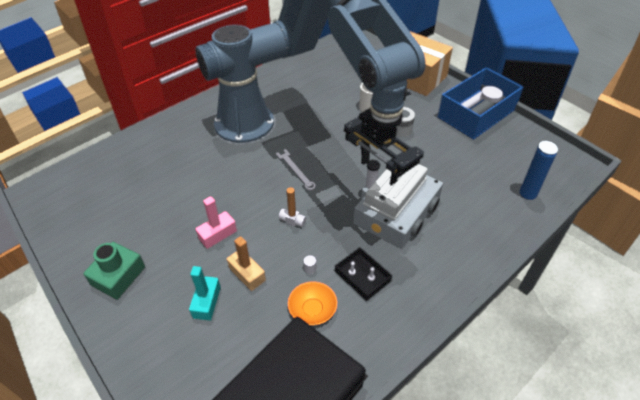

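View pics/side0.png

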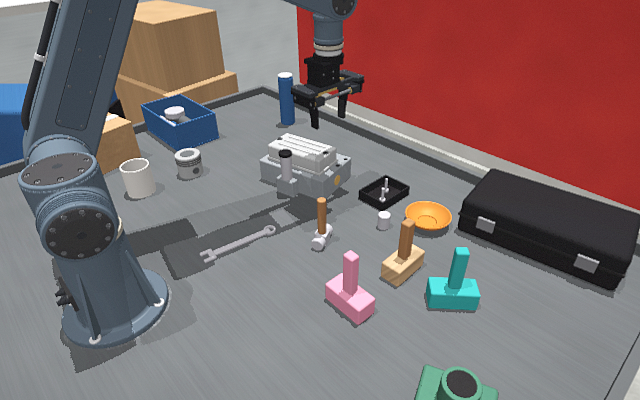

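Scene: the wooden mallet is at about (244,265) and the casting at (400,205). Side: the mallet is at (403,260), the casting at (305,165) and the neck at (286,160). I'll enlarge these for measurement.

```bash
cat > h.py <<'E'
import numpy as np, cv2
from rig import *
def K(c):
    f=c["image"].shape[0]/2/np.tan(np.radians(c["vertical_fov"]/2)); return f
def ray(c,p,T=None):
    T=c["world_from_camera"] if T is None else T
    d=np.array([(p[0]-c["cx"])/K(c),(p[1]-c["cy"])/K(c)]); u=d.copy()
    for _ in range(20): u=d/(1+c["k1"]*(u@u))
    return T[:3,3],T[:3,:3]@np.r_[u,1]
def onz(c,p,z,T=None):
    o,d=ray(c,p,T); return o+d*(z-o[2])/d[2]
def proj(c,P,T=None):
    T=c["world_from_camera"] if T is None else T
    q=T[:3,:3].T@(np.asarray(P)-T[:3,3]); u=q[:2]/q[2]; u=u*(1+c["k1"]*(u@u))
    return u*K(c)+[c["cx"],c["cy"]]
def tri(a,b):
    (o1,d1),(o2,d2)=a,b; s=np.linalg.lstsq(np.c_[d1,-d2],o2-o1,rcond=None)[0]
    p,q=o1+d1*s[0],o2+d2*s[1]; return (p+q)/2,np.linalg.norm(p-q)
def crop(im,x,y,w,h,s):
    t=cv2.resize(im[y:y+h,x:x+w,::-1],None,fx=s,fy=s,interpolation=cv2.INTER_CUBIC)
    for k in range(0,w,10): cv2.putText(t,str(x+k),(k*s,8),0,.3,(0,0,255)); cv2.line(t,(k*s,10),(k*s,14),(0,0,255))
    for k in range(0,h,10): cv2.putText(t,str(y+k),(0,k*s+4),0,.3,(0,0,255))
    return t
E
python3 - <<'E'
from h import *
a=capture("scene");b=capture("side")
t=np.vstack([np.hstack([crop(a["image"],345,155,100,75+15,4)[:300],crop(a["image"],215,225,80,60,5)]),
np.hstack([crop(b["image"],255,125,100,75,4),crop(b["image"],370,215,80,60+15,5)[:300]])])
cv2.imwrite("pics/c1.png",t)
# orange-wood masks
for n,c in(("scene",a),("side",b)):
    h=cv2.cvtColor(c["image"],cv2.COLOR_RGB2HSV)
    box=(225,230,50,60) if n=="scene" else (375,215,60,75)
    x,y,w,H=box; m=cv2.inRange(h,(8,70,60),(22,255,255))[y:y+H,x:x+w]
    cs=max(cv2.findContours(m,0,1)[0],key=cv2.contourArea)
    print(n,(cv2.approxPolyDP(cs,2,True)[:,0]+[x,y]).tolist(),cv2.contourArea(cs))
    print(h[y+H//2,x+w//2])
E
```

```text
scene [[239, 236], [234, 240], [237, 250], [227, 257], [232, 271], [253, 289], [264, 280], [264, 272], [248, 256], [246, 242]] 989.0
[ 17 109 232]
side [[434, 215], [406, 215], [401, 223], [399, 247], [382, 262], [381, 276], [398, 286], [422, 264], [424, 251], [416, 246], [416, 250], [411, 249], [415, 226], [434, 230]] 1732.0
[ 13 137 134]
```

View pics/c1.png

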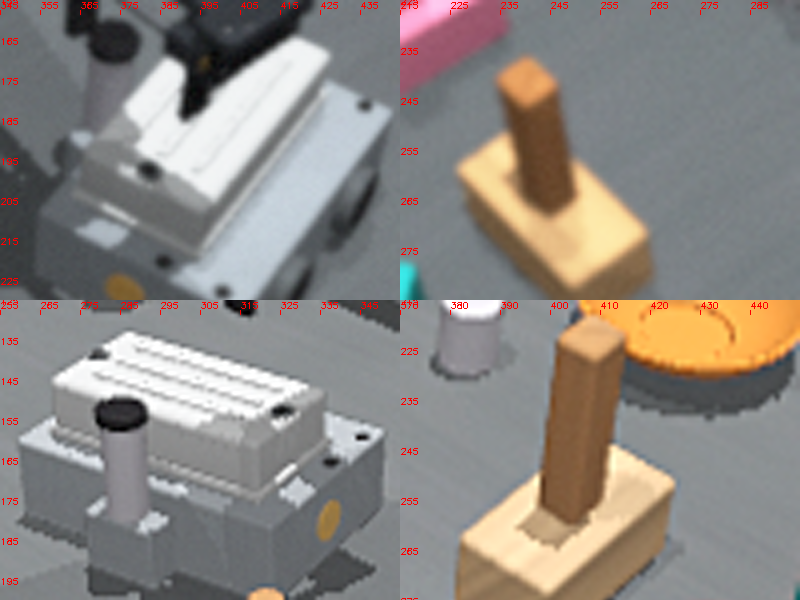

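The crops show the neck top at about scene (373,165.5) and side (285.3,153.3). The cover and casting corners are clear, and the ledge lies on the side away from the neck. The mallet's handle top and head edges are clear too.

Run:
```python
from h import *
np.set_printoptions(precision=4,suppress=True)
a=capture("scene");b=capture("side")
A=lambda X,Y:(345+X/4-.5+.125,155+Y/4-.375); B=lambda X,Y:(255+X/4-.375,125+(Y-300)/4-.375)
MA=lambda X,Y:(215+(X-400)/5-.4,225+Y/5-.4); MB=lambda X,Y:(370+(X-400)/5-.4,215+(Y-300)/5-.4)
print("neck tri",tri(ray(a,A(112,42)),ray(b,B(121,413))),onz(a,A(112,42),.137),onz(b,B(121,413),.137))
print("cast top scene: far(+x,+y)",onz(a,A(390,112),.07),"near(+x,-y)",onz(a,A(228,297),.07),"(-x,-y)",onz(a,A(40,205),.07))
print("cast top side: (-x,+y)",onz(b,B(20,437),.07),"(+x,-y)",onz(b,B(385,432),.07),"(-x,-y)",onz(b,B(275,516),.07))
print("cover side z.12",[onz(b,B(*p),.12) for p in((52,383),(128,332),(326,390),(262,436))])
print("cover scene z.12",[onz(a,A(*p),.12) for p in((330,55),(212,190),(85,150))])
print("mallet top scene",[onz(a,MA(*p),.145) for p in((496,76),(530,57),(558,80),(528,107))])
print("mallet top side",[onz(b,MB(*p),.145) for p in((556,340),(588,318),(626,335),(594,362))])
print("head scene z46",[onz(a,MA(*p),.046) for p in((457,170),(648,236),(575,290))])
print("head side z46",[onz(b,MB(*p),.046) for p in((460,540),(675,482),(547,595))])
```

```text
neck tri (array([0.5346, 0.0784, 0.1324]), np.float64(0.00014945984090613846)) [0.5377 0.0748 0.137 ] [0.5295 0.0716 0.137 ]
cast top scene: far(+x,+y) [0.6742 0.2278 0.07  ] near(+x,-y) [0.7121 0.0143 0.07  ] (-x,-y) [ 0.5725 -0.0227  0.07  ]
cast top side: (-x,+y) [0.5256 0.1935 0.07  ] (+x,-y) [0.7268 0.0064 0.07  ] (-x,-y) [ 0.5866 -0.0211  0.07  ]
cover side z.12 [array([0.5409, 0.167 , 0.12  ]), array([0.6337, 0.1926, 0.12  ]), array([0.6759, 0.0188, 0.12  ]), array([0.5972, 0.0024, 0.12  ])]
cover scene z.12 [array([0.6358, 0.1944, 0.12  ]), array([0.6676, 0.0385, 0.12  ]), array([0.5873, 0.0011, 0.12  ])]
mallet top scene [array([ 0.5062, -0.3629,  0.145 ]), array([ 0.5074, -0.3439,  0.145 ]), array([ 0.5277, -0.3418,  0.145 ]), array([ 0.5315, -0.3619,  0.145 ])]
mallet top side [array([ 0.5036, -0.3461,  0.145 ]), array([ 0.5253, -0.3462,  0.145 ]), array([ 0.5274, -0.3645,  0.145 ]), array([ 0.5032, -0.3661,  0.145 ])]
head scene z46 [array([ 0.4713, -0.3799,  0.046 ]), array([ 0.5682, -0.3296,  0.046 ]), array([ 0.5701, -0.3761,  0.046 ])]
head side z46 [array([ 0.4666, -0.3338,  0.046 ]), array([ 0.5659, -0.3773,  0.046 ]), array([ 0.4675, -0.3813,  0.046 ])]
```

Run:
```python
from h import *
c=capture("wrist"); cv2.imwrite("pics/w0.png",c["image"][:,:,::-1]); print(c["T_tool_cam"],c["k1"],c["vertical_fov"])
```

```text
[[ 1.17405398e-04 -9.68581275e-01 -2.48697207e-01  6.79769358e-02]
 [ 9.99998702e-01 -2.85844401e-04  1.58533658e-03  1.10474564e-03]
 [-1.60661603e-03 -2.48697071e-01  9.68579984e-01 -1.37165918e-01]
 [ 0.00000000e+00  0.00000000e+00  0.00000000e+00  1.00000000e+00]] -0.01660927707413746 67.2826854307547
```

View pics/w0.png

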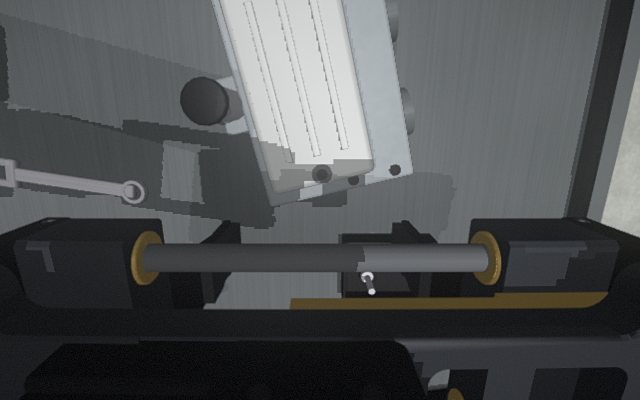

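The wrist view shows the neck top at (205,101). The cover's top edges run (213,0)-(262,178) and (341,0)-(373,165), and the casting's right edge ends at corner (412,172).

Run:
```python
from h import *
np.set_printoptions(precision=4,suppress=True)
s=read_state();c=capture("wrist");T=np.eye(4);T[:3,:3]=s["tcp_rot"];T[:3,3]=s["position"];T=T@c["T_tool_cam"]
print("neck",onz(c,(205,101),.137,T))
g=cv2.cvtColor(c["image"],cv2.COLOR_RGB2GRAY)
def edge(x0,x1,sgn,ys):
    d=cv2.GaussianBlur(g,(0,0),1).astype(float);d=sgn*np.gradient(d,axis=1);P=[]
    for y in ys:
        m=x0+(x1-x0)*y/165; w=int(round(m)); k=w-8+np.argmax(d[y,w-8:w+9]); P.append((k,y))
    return np.array(P,float)
for n,x0,x1,s_,z in(("coverL",213,260,1,.12),("coverR",342,373,-1,.12),("castR",387,411,-1,.07)):
    P=edge(x0,x1,s_,range(5,150,3)); W=np.array([onz(c,p,z,T)[:2] for p in P])
    v=cv2.fitLine(W.astype(np.float32),cv2.DIST_HUBER,0,.001,.001).ravel(); 
    if v[1]>0: v[:2]*=-1
    print(n,"angle",np.degrees(np.arctan2(v[0],-v[1])),"pt",v[2:],np.ptp(W,axis=0))
print("corner casting",onz(c,(412,172),.07,T),onz(c,(273,206),.07,T))
```

```text
neck [0.5388 0.0808 0.137 ]
coverL angle 13.439705 pt [0.5586 0.0993] [0.031 0.113]
coverR angle 13.485803 pt [0.659  0.0992] [0.0268 0.1128]
castR angle 13.456665 pt [0.7074 0.1026] [0.0324 0.1342]
corner casting [0.7286 0.012  0.07  ] [ 0.5798 -0.0255  0.07  ]
```

Yaw comes out at 13.46° from three separate edges, and the origin at about (0.610,0.100). Now I'll move past the mallet for a wrist view of it.

>>> step_arm:
  steps:
    - [-0.9,-0.3,0,0,0,0,-1]
    - [-0.9,-0.3,0,0,0,0,-1]
    - [-0.9,-0.3,0,0,0,0,-1]
    - [-0.9,-0.3,0,0,0,0,-1]
    - [-0.9,-0.3,0,0,0,0,-1]
    - [-0.9,-0.3,0,0,0,0,-1]
    - [-0.9,-0.3,0,0,0,0,-1]
    - [-0.9,-0.3,0,0,0,0,-1]

```text
time_s: 1.07
position: [0.5334, -0.2769, 0.2478]
tcp_rot: [[0.006, 1.0, 0.001], [1.0, -0.006, -0.004], [-0.004, 0.001, -1.0]]
force: [0.1, 0.3, -0.4]
opening: 0.994
grasp_force: 0.0
```

>>> step_arm:
  steps:
    - [-0.5,-0.06,0,0,0,0,-1]
    - [-0.5,-0.06,0,0,0,0,-1]
    - [-0.5,-0.06,0,0,0,0,-1]
    - [-0.5,-0.06,0,0,0,0,-1]
    - [-0.5,-0.06,0,0,0,0,-1]
    - [-0.5,-0.06,0,0,0,0,-1]
    - [-0.5,-0.06,0,0,0,0,-1]

```text
time_s: 1.65
position: [0.5169, -0.4188, 0.2471]
tcp_rot: [[-0.0, 1.0, -0.001], [1.0, 0.0, 0.002], [0.002, -0.001, -1.0]]
force: [-0.3, 0.5, 0.1]
opening: 0.998
grasp_force: 0.0
```

Run:
```python
from h import *
s=read_state();print(s["time_s"],s["position"],s["tcp_rot"],s["qvel"])
c=capture("wrist"); cv2.imwrite("pics/w1.png",c["image"][:,:,::-1]); np.savez("w1.npz",p=s["position"],R=s["tcp_rot"])
```

```text
1.65 [ 0.5169126  -0.41881401  0.24712061] [[-1.18804591e-05  9.99999795e-01 -6.40700969e-04]
 [ 9.99998347e-01  1.30452942e-05  1.81809014e-03]
 [ 1.81809812e-03 -6.40678311e-04 -9.99998142e-01]] [ 1.26688833 -0.57267013  0.67162657 -0.12026489 -0.15077287 -0.08479852]
```

View pics/w1.png

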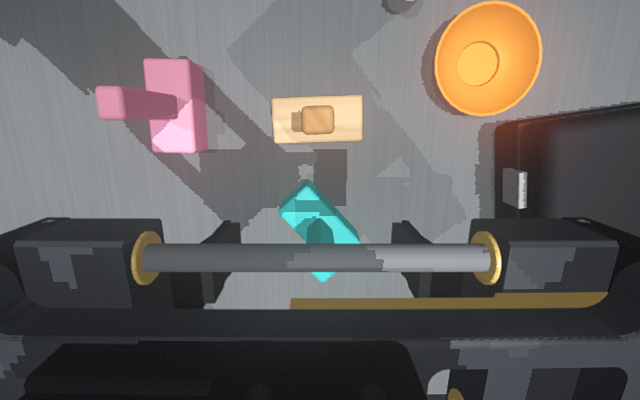

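The wooden mallet stands with its handle top at about (318,120) and its head at (272..363, 96..143). The jaws are clear of it.

Run:
```python
from h import *
np.set_printoptions(precision=4,suppress=True)
s=read_state();c=capture("wrist");T=np.eye(4);T[:3,:3]=s["tcp_rot"];T[:3,3]=s["position"];T=T@c["T_tool_cam"]
print("handle",[onz(c,p,.145,T) for p in((302,107),(333,106),(333,133),(303,133))],onz(c,(318,120),.145,T))
H=cv2.cvtColor(c["image"],cv2.COLOR_RGB2HSV);m=cv2.inRange(H,(10,40,60),(25,255,255));m[:,:250]=0;m[:,380:]=0;m[170:]=0
cs=max(cv2.findContours(m,0,1)[0],key=cv2.contourArea);r=cv2.minAreaRect(cs);b=cv2.boxPoints(r);print(r,b)
W=np.array([onz(c,p,.046,T)[:2] for p in b]);print(W,W.mean(0),np.degrees(np.arctan2(*(W[1]-W[0])[::-1])),np.linalg.norm(np.diff(W,axis=0),axis=1))
```

```text
handle [array([ 0.508 , -0.3423,  0.145 ]), array([ 0.5317, -0.3415,  0.145 ]), array([ 0.532 , -0.3619,  0.145 ]), array([ 0.5086, -0.3619,  0.145 ])] [ 0.5203 -0.352   0.145 ]
((316.9261779785156, 119.28579711914062), (47.07386016845703, 91.5158462524414), 88.09085083007812) [[270.4095  97.2863]
 [361.8746  94.2375]
 [363.4428 141.2852]
 [271.9778 144.3341]]
[[ 0.4698 -0.3289]
 [ 0.5681 -0.3256]
 [ 0.5718 -0.3756]
 [ 0.4698 -0.379 ]] [ 0.5199 -0.3523] 1.8962956353322522 [0.0984 0.0501 0.102 ]
```

>>> step_arm:
  steps:
    - [0.225,0.01,0,0,0,-0.042,-1]
    - [0.225,0.01,0,0,0,-0.042,-1]
    - [0.225,0.01,0,0,0,-0.042,-1]
    - [0.225,0.01,0.15,0,0,-0.042,-1]
    - [0.225,0.01,0.29,0,0,-0.042,-1]
    - [0.225,0.01,0.4,0,0,-0.042,-1]
    - [0.225,0.01,0.467,0,0,-0.042,-1]
    - [0.225,0.01,0.467,0,0,-0.042,-1]

```text
time_s: 2.42
position: [0.5177, -0.3489, 0.1026]
tcp_rot: [[-0.035, 0.999, -0.008], [0.999, 0.035, 0.007], [0.008, -0.007, -1.0]]
force: [-0.4, 1.3, 0.4]
opening: 0.999
grasp_force: 0.0
```

>>> step_arm:
  steps:
    - [0,0,0,0,0,0,1]
    - [0,0,0,0,0,0,1]
    - [0,0,0,0,0,0,1]
    - [0,0,0,0,0,0,1]
    - [0,0,0,0,0,0,1]
    - [0,0,0,0,0,0,1]
    - [0,0,0,0,0,0,1]
    - [0,0,0,0,0,0,1]

```text
time_s: 3.08
position: [0.52, -0.3526, 0.1078]
tcp_rot: [[-0.033, 0.999, 0.0], [0.999, 0.033, -0.0], [-0.0, 0.0, -1.0]]
force: [-0.8, 0.7, 0.4]
opening: 0.477
grasp_force: 0.0
```

>>> step_arm:
  steps:
    - [0,0,0,0,0,0,1]
    - [0,0,0,0,0,0,1]
    - [0,0,0,0,0,0,1]
    - [0,0,0,0,0,0,1]
    - [0,0,0,0,0,0,1]
    - [0,0,0,0,0,0,1]
    - [0,0,0,0,0,0,1]

```text
time_s: 3.67
position: [0.5192, -0.3523, 0.1072]
tcp_rot: [[-0.033, 0.999, -0.002], [0.999, 0.033, 0.001], [0.001, -0.002, -1.0]]
force: [-2.5, -0.2, -0.2]
opening: 0.301
grasp_force: 30.0
```

>>> step_arm:
  steps:
    - [0,0,-0.05,0,0,0,1]
    - [0,0,-0.15,0,0,0,1]
    - [0,0,-0.27,0,0,0,1]
    - [0,0,-0.39,0,0,0,1]
    - [0,0,-0.48,0,0,0,1]
    - [0,0,-0.533,0,0,0,1]
    - [0,0,-0.533,0,0,0,1]
    - [0,0,-0.533,0,0,0,1]

```text
time_s: 4.33
position: [0.5205, -0.3523, 0.2673]
tcp_rot: [[-0.033, 0.999, 0.002], [0.999, 0.033, -0.0], [-0.001, 0.002, -1.0]]
force: [0.8, 0.3, -4.4]
opening: 0.297
grasp_force: 30.0
```

>>> step_arm:
  steps:
    - [0.05,-0.005,0,0,0,0,1]
    - [0.15,-0.014,0,0,0,0,1]
    - [0.28,-0.026,0,0,0,0,1]
    - [0.41,-0.038,0,0,0,0,1]
    - [0.54,-0.051,0,0,0,0,1]
    - [0.67,-0.063,0,0,0,0,1]
    - [0.77,-0.072,0,0,0,0,1]
    - [0.817,-0.077,0,0,0,0,1]

```text
time_s: 5.0
position: [0.4857, -0.1032, 0.2646]
tcp_rot: [[-0.035, 0.999, -0.007], [0.999, 0.035, 0.006], [0.006, -0.007, -1.0]]
force: [0.1, 0.4, -4.5]
opening: 0.298
grasp_force: 30.0
```

>>> step_arm:
  steps:
    - [0.05,-0.005,0,0,0,-0.03,1]
    - [0.15,-0.014,0,0,0,-0.06,1]
    - [0.28,-0.026,0,0,0,-0.1,1]
    - [0.41,-0.038,0,0,0,-0.14,1]
    - [0.54,-0.05,0,0,0,-0.18,1]
    - [0.67,-0.062,0,0,0,-0.22,1]
    - [0.77,-0.072,0,0,0,-0.257,1]
    - [0.816,-0.076,0,0,0,-0.257,1]

```text
time_s: 5.67
position: [0.4559, 0.1389, 0.2654]
tcp_rot: [[-0.236, 0.972, -0.004], [0.972, 0.236, 0.002], [0.003, -0.004, -1.0]]
force: [0.7, -0.5, -4.2]
opening: 0.296
grasp_force: 30.0
```

>>> step_arm:
  steps:
    - [0,0,0,0,0,0,1]
    - [0,0,0,0,0,0,1]
    - [0,0,0,0,0,0,1]

```text
time_s: 5.92
position: [0.4578, 0.135, 0.2663]
tcp_rot: [[-0.232, 0.973, -0.002], [0.973, 0.232, -0.001], [-0.0, -0.002, -1.0]]
force: [1.0, 0.1, -3.9]
opening: 0.299
grasp_force: 30.0
```

Run:
```python
from h import *
s=read_state();print(s)
a=capture("scene");b=capture("side")
cv2.imwrite("pics/c2.png",np.vstack([crop(a["image"],290,100,160,100,3),crop(b["image"],190,50,160,100,3)]))
```

```text
{'time_s': 5.9167, 'joint_positions': array([ 3.00001074e+00,  1.74415061e+01,  1.01309692e+02, -4.38711910e-02,
        6.13523909e+01, -1.04194166e+01]), 'qvel': array([-1.22582932, -0.46279511, -0.41997714,  0.14310762,  0.26589495,
        0.11195421]), 'tau': array([ 6.27995208e-01, -3.36061084e+01, -1.70663470e+01,  1.00102702e-01,
        7.55208428e-02, -9.34834206e-04]), 'position': array([0.45782668, 0.13495738, 0.26626045]), 'tcp_rot': array([[-2.32435668e-01,  9.72610162e-01, -1.77020053e-03],
       [ 9.72611715e-01,  2.32434646e-01, -7.65658615e-04],
       [-3.33231416e-04, -1.89968414e-03, -9.99998140e-01]]), 'force': array([ 1.03865693,  0.083413  , -3.93157852]), 'moment': array([ 0.01911013, -0.04945425,  0.01294392]), 'grasp_force': 29.993503103032708, 'opening': 0.2991373818478045}
```

View pics/c2.png

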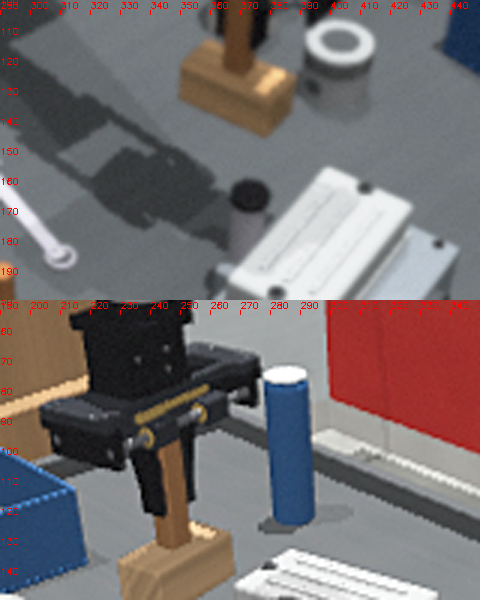

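The mallet hangs upright in the jaws. The nearby piston-like part needs a clearance check before lowering.

Run:
```python
from h import *
a=capture("scene");b=capture("side")
print(onz(b,(188,176),0),onz(b,(138,193),0),"top",onz(b,(188,154),.05),tri(ray(a,(403,115)),ray(b,(188,155))))
```

```text
[0.36778011 0.36861305 0.        ] [0.21362043 0.38660986 0.        ] top [0.40059903 0.40913224 0.05      ] (array([0.38639771, 0.37847915, 0.06507687]), np.float64(0.0020282906573011175))
```

>>> step_arm:
  steps:
    - [0,0,0.04,0,0,0,1]
    - [0,0,0.1,0,0,0,1]
    - [0,0,0.17,0,0,0,1]
    - [0,0,0.22,0,0,0,1]
    - [0,0,0.255,0,0,0,1]
    - [0,0,0.267,0,0,0,1]
    - [0,0,0.267,0,0,0,1]
    - [0,0,0.267,0,0,0,1]

```text
time_s: 6.78
position: [0.4586, 0.1353, 0.1876]
tcp_rot: [[-0.232, 0.973, 0.001], [0.973, 0.232, 0.0], [-0.0, 0.001, -1.0]]
force: [-0.2, -0.4, -3.8]
opening: 0.295
grasp_force: 30.0
```

>>> step_arm:
  steps:
    - [0,0.03,0,0,0,0,1]
    - [0,0.06,0,0,0,0,1]
    - [0,0.09,0,0,0,0,1]
    - [0,0.11,0,0,0,0,1]
    - [0,0.11,0,0,0,0,1]
    - [0,0.11,0,0,0,0,1]

```text
time_s: 7.28
position: [0.4905, 0.1435, 0.1873]
tcp_rot: [[-0.233, 0.972, 0.0], [0.972, 0.233, -0.0], [-0.0, 0.0, -1.0]]
force: [-0.2, -0.1, -5.0]
opening: 0.298
grasp_force: 30.0
```

>>> step_arm:
  steps:
    - [0,0.007,0,0,0,0,1]
    - [0,0.014,0,0,0,0,1]
    - [0,0.021,0,0,0,0,1]
    - [0,0.028,0,0,0,0,1]
    - [0,0.033,0,0,0,0,1]
    - [0,0.033,0,0,0,0,1]

```text
time_s: 7.78
position: [0.4988, 0.1455, 0.187]
tcp_rot: [[-0.233, 0.972, -0.003], [0.972, 0.233, -0.0], [0.0, -0.003, -1.0]]
force: [-2.2, -0.9, -3.3]
opening: 0.298
grasp_force: 30.0
```

```bash
cat > m.py <<'E'
from h import *
np.set_printoptions(precision=4,suppress=True)
import sys
e=np.array([.9725,.2328]);s=read_state();p=s["position"];print(s["time_s"],p,"u",p[:2]@e,"F",s["force"],"mom",s["moment"],"ff",s["force"][:2]@e)
E
python3 m.py
```

```text
7.7833 [0.4988 0.1455 0.187 ] u 0.5189547175909346 F [-2.2038 -0.9066 -3.3099] mom [-0.1147  0.3954  0.0193] ff -2.354292335722508
```

>>> step_arm:
  steps:
    - [0,0.006,0,0,0,0,1]
    - [0,0.012,0,0,0,0,1]
    - [0,0.018,0,0,0,0,1]
    - [0,0.024,0,0,0,0,1]
    - [0,0.03,0,0,0,0,1]
    - [0,0.036,0,0,0,0,1]
    - [0,0.036,0,0,0,0,1]
    - [0,0.036,0,0,0,0,1]

```text
time_s: 8.45
position: [0.5055, 0.1492, 0.1871]
tcp_rot: [[-0.232, 0.973, -0.01], [0.973, 0.232, 0.002], [0.004, -0.01, -1.0]]
force: [-9.6, 2.6, 4.5]
opening: 0.297
grasp_force: 30.0
```

```bash
python3 m.py
python3 - <<'E'
from h import *
c=capture("wrist"); cv2.imwrite("pics/w2.png",c["image"][:,:,::-1])
E
```

```text
8.45 [0.5055 0.1492 0.1871] u 0.5263353709655608 F [-9.6125  2.599   4.4918] mom [0.4618 1.6082 0.0266] ff -8.74309923765897
```

View pics/w2.png

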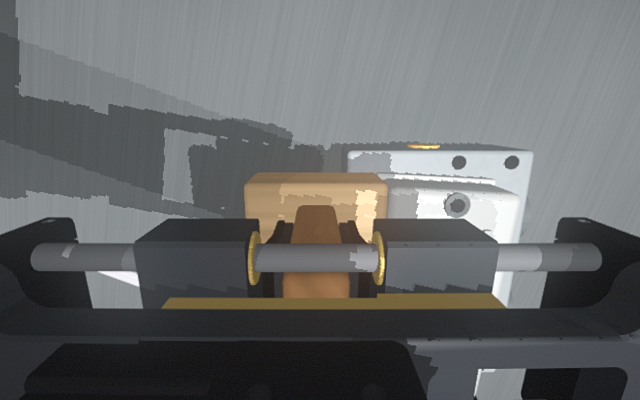

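The wrist view shows the mallet face against the left end, but it isn't good for judging the angle. I'll back off and measure the cover's edges in the fixed views against the starting pictures.

>>> step_arm:
  steps:
    - [0,-0.03,0,0,0,0,1]
    - [0,-0.08,0,0,0,0,1]
    - [0,-0.13,0,0,0,0,1]
    - [0,-0.146,0,0,0,0,1]
    - [0,-0.146,0,0,0,0,1]
    - [0,-0.146,0,0,0,0,1]

```text
time_s: 9.0
position: [0.4689, 0.138, 0.1876]
tcp_rot: [[-0.232, 0.973, 0.003], [0.973, 0.232, 0.0], [-0.0, 0.003, -1.0]]
force: [0.2, -0.2, -3.9]
opening: 0.296
grasp_force: 30.0
```

```bash
cat > cov.py <<'E'
from h import *
from scipy.ndimage import map_coordinates
np.set_printoptions(precision=1,suppress=True,linewidth=160)
ex=np.array([.9725,.2328]);ey=np.array([-.2328,.9725]);U0,V0=.617,-.0448
def prof(c,g,x0,sgn,vs):
    xs=np.arange(x0-.02,x0+.045,.0005);out=[]
    for v in vs:
        P=[np.r_[(U0+x)*ex+(V0+v)*ey,.12] for x in xs]
        q=np.array([proj(c,p) for p in P]);I=map_coordinates(g,[q[:,1],q[:,0]],order=1)
        d=sgn*np.gradient(cv2.GaussianBlur(I[:,None],(1,0),0,sigmaY=2).ravel() if 0 else np.convolve(np.pad(I,4,'edge'),np.ones(9)/9,'valid'))
        out.append((xs[np.argmax(d)]-x0)*1e3)
    return np.array(out)
def run():
    vs=np.arange(-.085,.0851,.01)
    print("v mm",vs*1e3)
    for n,x0,sg in(("scene",.05,-1),("side",-.05,1)):
        c=capture(n);b=cv2.imread(f"pics/{n}0.png",0).astype(float);g=cv2.cvtColor(c["image"],cv2.COLOR_RGB2GRAY).astype(float)
        print(n,"before",prof(c,b,x0,sg,vs));print(n,"now   ",prof(c,g,x0,sg,vs))
if __name__=="__main__": run()
E
python3 cov.py; python3 m.py
```

```text
v mm [-85. -75. -65. -55. -45. -35. -25. -15.  -5.   5.  15.  25.  35.  45.  55.  65.  75.  85.]
scene before [-2.  -2.5 -2.5 -2.5 -2.  -2.5 -2.  -2.5 -2.5 -2.  -2.5 -2.  -2.  -2.5 34.  -3.  -2.5 -4. ]
scene now    [-3.  -2.5 -1.5 -1.  -0.5 -0.5  0.5  1.   1.5  2.5  2.5  3.5  3.5  4.  34.   5.5  5.5  2.5]
side before [-7.5 29.5 31.  31.  28.5 -2.  28.5 28.5 -1.   7.5 11.  11.5 -0.5 -2.  27.  -2.5 -3.5  3. ]
side now    [-3.  -3.  -0.5 -0.5 30.5 -0.5 30.5  1.5 -1.   8.  11.   9.5  0.   4.5 34.   5.5  5.  11. ]
9.1 [0.4694 0.138  0.1876] u 0.4886406189626767 F [-0.0589  0.5104 -4.4131] mom [ 0.0846 -0.0155  0.0313] ff 0.061565435792300276
```

The scene measurement is clean: left end +8.2 mm, right end +0.3 mm. Next I'll back out past the neck, go across to the right end and tap it to about 18 mm.

>>> step_arm:
  steps:
    - [0,-0.06,0,0,0,0,1]
    - [0,-0.107,0,0,0,0,1]
    - [-0.08,-0.107,0,0,0,0,1]
    - [-0.18,-0.107,0,0,0,0,1]
    - [-0.29,-0.107,0,0,0,0,1]
    - [-0.4,-0.107,0,0,0,0,1]
    - [-0.467,-0.107,0,0,0,0,1]
    - [-0.467,-0.107,0,0,0,0,1]

```text
time_s: 9.77
position: [0.4731, -0.0103, 0.1878]
tcp_rot: [[-0.229, 0.973, 0.006], [0.973, 0.229, -0.003], [-0.005, 0.005, -1.0]]
force: [0.5, -0.2, -3.6]
opening: 0.297
grasp_force: 30.0
```

>>> step_arm:
  steps:
    - [0,0,0,0,0,0,1]
    - [0,0.03,0,0,0,0,1]
    - [0,0.09,0,0,0,0,1]
    - [0,0.15,0,0,0,0,1]
    - [0,0.185,0,0,0,0,1]
    - [0,0.194,0,0,0,0,1]
    - [0,0.194,0,0,0,0,1]

```text
time_s: 10.35
position: [0.526, 0.0088, 0.187]
tcp_rot: [[-0.235, 0.972, -0.0], [0.972, 0.235, 0.0], [0.0, -0.0, -1.0]]
force: [-0.5, 0.7, -4.8]
opening: 0.294
grasp_force: 30.0
```

>>> step_arm:
  steps:
    - [0,0.01,0,0,0,0,1]
    - [0,0.022,0,0,0,0,1]
    - [0,0.034,0,0,0,0,1]
    - [0,0.046,0,0,0,0,1]
    - [0,0.058,0,0,0,0,1]
    - [0,0.07,0,0,0,0,1]
    - [0,0.07,0,0,0,0,1]

```text
time_s: 10.93
position: [0.543, 0.0102, 0.1872]
tcp_rot: [[-0.235, 0.972, -0.008], [0.972, 0.235, -0.005], [-0.003, -0.009, -1.0]]
force: [-7.1, -7.8, 1.3]
opening: 0.299
grasp_force: 30.0
```

```bash
python3 m.py; python3 cov.py|head -3
```

```text
10.9333 [0.543  0.0102 0.1872] u 0.5304704187074557 F [-7.0586 -7.8486  1.3479] mom [-1.6927  1.2239 -0.0997] ff -8.691608158277838
v mm [-85. -75. -65. -55. -45. -35. -25. -15.  -5.   5.  15.  25.  35.  45.  55.  65.  75.  85.]
scene before [-2.  -2.5 -2.5 -2.5 -2.  -2.5 -2.  -2.5 -2.5 -2.  -2.5 -2.  -2.  -2.5 34.  -3.  -2.5 -4. ]
scene now    [ 9.   9.   8.5  8.5  8.5  7.   7.5  7.5  7.   7.   6.   6.5  6.   5.5 34.   5.   4.5  2.5]
```

>>> step_arm:
  steps:
    - [0,0.008,0,0,0,0,1]
    - [0,0.016,0,0,0,0,1]
    - [0,0.024,0,0,0,0,1]
    - [0,0.028,0,0,0,0,1]
    - [0,0.028,0,0,0,0,1]
    - [0,0.028,0,0,0,0,1]

```text
time_s: 11.53
position: [0.5511, 0.0106, 0.1874]
tcp_rot: [[-0.235, 0.972, -0.007], [0.972, 0.234, -0.008], [-0.006, -0.009, -1.0]]
force: [-7.2, -11.4, 0.4]
opening: 0.297
grasp_force: 30.0
```

```bash
python3 m.py; python3 cov.py|sed -n 3p
```

```text
11.5333 [0.5511 0.0106 0.1874] u 0.538415582005584 F [ -7.169  -11.4271   0.3745] mom [-2.5445  1.3689 -0.1998] ff -9.632091141858275
scene now    [19.  18.  17.5 16.  15.5 14.5 13.5 12.5 12.  11.  10.   9.   8.   7.5 34.   5.5  4.5  3.5]
```

Right end +20.2, left +7.5, so they differ by 12.7 mm. Now the left end again, to about 30 mm.

>>> step_arm:
  steps:
    - [0,-0.07,0,0,0,0,1]
    - [0,-0.19,0,0,0,0,1]
    - [0,-0.27,0,0,0,0,1]
    - [0,-0.291,0,0,0,0,1]
    - [0,-0.291,0,0,0,0,1]
    - [0.08,-0.291,0,0,0,0,1]
    - [0.18,-0.291,0,0,0,0,1]
    - [0.29,-0.291,0,0,0,0,1]

```text
time_s: 12.3
position: [0.4519, 0.079, 0.1879]
tcp_rot: [[-0.229, 0.973, 0.005], [0.973, 0.229, -0.0], [-0.001, 0.005, -1.0]]
force: [0.6, 0.2, -4.2]
opening: 0.299
grasp_force: 30.0
```

>>> step_arm:
  steps:
    - [0.1,0,0,0,0,0,1]
    - [0.16,0,0,0,0,0,1]
    - [0.177,0,0,0,0,0,1]
    - [0.177,0.03,0,0,0,0,1]
    - [0.177,0.09,0,0,0,0,1]
    - [0.177,0.15,0,0,0,0,1]
    - [0.177,0.19,0,0,0,0,1]
    - [0.177,0.2,0,0,0,0,1]

```text
time_s: 12.97
position: [0.5007, 0.1439, 0.1879]
tcp_rot: [[-0.231, 0.973, 0.008], [0.973, 0.231, 0.0], [-0.002, 0.007, -1.0]]
force: [-0.0, -0.9, -4.4]
opening: 0.296
grasp_force: 30.0
```

>>> step_arm:
  steps:
    - [0,0.01,0,0,0,0,1]
    - [0,0.022,0,0,0,0,1]
    - [0,0.034,0,0,0,0,1]
    - [0,0.046,0,0,0,0,1]
    - [0,0.058,0,0,0,0,1]
    - [0,0.07,0,0,0,0,1]
    - [0,0.08,0,0,0,0,1]
    - [0,0.08,0,0,0,0,1]

```text
time_s: 13.63
position: [0.5137, 0.1512, 0.187]
tcp_rot: [[-0.233, 0.972, -0.011], [0.972, 0.233, 0.002], [0.004, -0.01, -1.0]]
force: [-7.3, 3.0, 2.5]
opening: 0.3
grasp_force: 30.0
```

```bash
python3 m.py; python3 cov.py|sed -n 3p
```

```text
13.6333 [0.5137 0.1512 0.187 ] u 0.5348245156290773 F [-7.2506  3.0023  2.5044] mom [0.7852 1.5072 0.1979] ff -6.3522325572454905
scene now    [18.5 18.  18.  17.5 17.  17.  16.5 16.  16.  15.5 15.  14.5 14.5 14.  34.  13.5 13.  11.5]
```

>>> step_arm:
  steps:
    - [0,0.01,0,0,0,0,1]
    - [0,0.02,0,0,0,0,1]
    - [0,0.03,0,0,0,0,1]
    - [0,0.04,0,0,0,0,1]
    - [0,0.046,0,0,0,0,1]
    - [0,0.046,0,0,0,0,1]
    - [0,0.046,0,0,0,0,1]

```text
time_s: 14.32
position: [0.5244, 0.1563, 0.1872]
tcp_rot: [[-0.232, 0.973, -0.016], [0.973, 0.232, 0.005], [0.009, -0.014, -1.0]]
force: [-13.3, 7.4, 7.1]
opening: 0.296
grasp_force: 30.0
```

```bash
python3 m.py; python3 cov.py|sed -n 3p
```

```text
14.3167 [0.5244 0.1563 0.1872] u 0.5463303883700009 F [-13.3264   7.4433   7.0589] mom [1.8237 2.3076 0.221 ] ff -11.227096367147597
scene now    [17.5 18.  18.5 19.  19.5 20.  20.5 20.5 21.  21.  22.5 23.  23.  23.5 24.  24.  24.5 22.5]
```

>>> step_arm:
  steps:
    - [0,0.006,0,0,0,0,1]
    - [0,0.012,0,0,0,0,1]
    - [0,0.012,0,0,0,0,1]
    - [0,0.012,0,0,0,0,1]

```text
time_s: 14.75
position: [0.5276, 0.1574, 0.1872]
tcp_rot: [[-0.232, 0.973, -0.016], [0.973, 0.232, 0.006], [0.009, -0.014, -1.0]]
force: [-12.8, 8.4, 8.0]
opening: 0.295
grasp_force: 30.0
```

```bash
python3 m.py; python3 cov.py|sed -n 3p
```

```text
14.75 [0.5276 0.1574 0.1872] u 0.5497772651389998 F [-12.8042   8.3854   7.9778] mom [1.9097 2.3969 0.281 ] ff -10.499988929775514
scene now    [17.5 18.  18.5 19.5 20.5 21.5 22.  22.5 23.5 24.  25.  25.5 26.  27.  28.  28.5 29.  27.5]
```

Left +31, right +20.8. Now the right end to about 31 mm.

>>> step_arm:
  steps:
    - [0,-0.08,0,0,0,0,1]
    - [0,-0.21,0,0,0,0,1]
    - [0,-0.31,0,0,0,0,1]
    - [0,-0.338,0,0,0,0,1]
    - [0,-0.338,0,0,0,0,1]
    - [-0.08,-0.338,0,0,0,0,1]
    - [-0.18,-0.338,0,0,0,0,1]
    - [-0.29,-0.338,0,0,0,0,1]

```text
time_s: 15.52
position: [0.4589, 0.0456, 0.1878]
tcp_rot: [[-0.235, 0.972, 0.004], [0.972, 0.235, -0.0], [-0.001, 0.004, -1.0]]
force: [2.0, -0.2, -3.9]
opening: 0.294
grasp_force: 30.0
```

>>> step_arm:
  steps:
    - [-0.1,0,0,0,0,0,1]
    - [-0.16,0,0,0,0,0,1]
    - [-0.177,0,0,0,0,0,1]
    - [-0.177,0.03,0,0,0,0,1]
    - [-0.177,0.1,0,0,0,0,1]
    - [-0.177,0.18,0,0,0,0,1]
    - [-0.177,0.23,0,0,0,0,1]
    - [-0.177,0.243,0,0,0,0,1]

```text
time_s: 16.18
position: [0.5444, 0.013, 0.1877]
tcp_rot: [[-0.234, 0.972, 0.006], [0.972, 0.234, 0.0], [-0.001, 0.006, -1.0]]
force: [0.2, -0.6, -4.0]
opening: 0.297
grasp_force: 30.0
```

>>> step_arm:
  steps:
    - [0,0.01,0,0,0,0,1]
    - [0,0.022,0,0,0,0,1]
    - [0,0.034,0,0,0,0,1]
    - [0,0.046,0,0,0,0,1]
    - [0,0.058,0,0,0,0,1]
    - [0,0.07,0,0,0,0,1]
    - [0,0.07,0,0,0,0,1]
    - [0,0.07,0,0,0,0,1]

```text
time_s: 16.85
position: [0.5583, 0.0156, 0.1871]
tcp_rot: [[-0.233, 0.973, -0.005], [0.973, 0.233, -0.001], [0.0, -0.005, -1.0]]
force: [-4.6, -3.8, 0.3]
opening: 0.298
grasp_force: 30.0
```

```bash
python3 m.py; python3 cov.py|sed -n 3p
```

```text
16.85 [0.5583 0.0156 0.1871] u 0.5465680430830121 F [-4.5797 -3.8284  0.2972] mom [-0.6284  0.9206 -0.1743] ff -5.345043783548206
scene now    [25.  25.  25.5 25.5 26.  26.  26.5 27.  27.  27.5 27.5 27.5 28.  28.  28.5 28.5 29.  28. ]
```

>>> step_arm:
  steps:
    - [0,0.005,0,0,0,0,1]
    - [0,0.01,0,0,0,0,1]
    - [0,0.011,0,0,0,0,1]
    - [0,0.011,0,0,0,0,1]

```text
time_s: 17.28
position: [0.5613, 0.016, 0.1871]
tcp_rot: [[-0.233, 0.973, -0.006], [0.973, 0.233, -0.002], [-0.0, -0.006, -1.0]]
force: [-5.7, -3.5, 0.4]
opening: 0.293
grasp_force: 30.0
```

```bash
python3 m.py; python3 cov.py|sed -n 3p
```

```text
17.2833 [0.5613 0.016  0.1871] u 0.5495563226160651 F [-5.6531 -3.498   0.3971] mom [-0.7826  0.9589 -0.1518] ff -6.311993749231025
scene now    [28.  28.  28.  28.  28.  28.  28.  28.  28.5 28.5 28.5 28.  28.5 28.5 28.5 29.  28.5 27.5]
```

The cover is straight: right +30.5, left +30.9 mm. Now I'll back off, lift and carry the mallet back to its place.

>>> step_arm:
  steps:
    - [0,-0.08,0,0,0,0,1]
    - [0,-0.2,0,0,0,0,1]
    - [0,-0.28,0,0,0,0,1]
    - [0,-0.291,-0.05,0,0,0,1]
    - [0,-0.291,-0.15,0,0,0,1]
    - [0,-0.291,-0.23,0,0,0,1]
    - [0,-0.291,-0.267,0,0,0,1]
    - [0,-0.291,-0.267,0,0,0,1]

```text
time_s: 18.05
position: [0.4811, -0.0038, 0.2705]
tcp_rot: [[-0.232, 0.973, 0.009], [0.973, 0.232, -0.002], [-0.004, 0.008, -1.0]]
force: [-0.3, 0.2, -4.4]
opening: 0.297
grasp_force: 30.0
```

>>> step_arm:
  steps:
    - [-0.05,-0.006,0,0,0,0,1]
    - [-0.13,-0.015,0,0,0,0,1]
    - [-0.23,-0.027,0,0,0,0,1]
    - [-0.33,-0.039,0,0,0,0,1]
    - [-0.43,-0.05,0,0,0,0,1]
    - [-0.53,-0.062,0,0,0,0,1]
    - [-0.58,-0.068,0,0,0,0,1]
    - [-0.6,-0.07,0,0,0,0,1]

```text
time_s: 18.72
position: [0.5005, -0.1857, 0.2663]
tcp_rot: [[-0.23, 0.973, -0.0], [0.973, 0.23, -0.0], [-0.0, -0.0, -1.0]]
force: [0.7, -0.0, -4.0]
opening: 0.301
grasp_force: 30.0
```

>>> step_arm:
  steps:
    - [-0.05,-0.006,0,0,0,0.03,1]
    - [-0.13,-0.015,0,0,0,0.07,1]
    - [-0.23,-0.027,0,0,0,0.12,1]
    - [-0.33,-0.039,0,0,0,0.17,1]
    - [-0.43,-0.051,0,0,0,0.22,1]
    - [-0.52,-0.062,0,0,0,0.257,1]
    - [-0.564,-0.068,0,0,0,0.257,1]
    - [-0.564,-0.068,0,0,0,0.257,1]

```text
time_s: 19.38
position: [0.5202, -0.3551, 0.2667]
tcp_rot: [[-0.031, 1.0, 0.0], [1.0, 0.031, -0.001], [-0.001, 0.0, -1.0]]
force: [0.9, -0.3, -5.1]
opening: 0.296
grasp_force: 30.0
```

>>> step_arm:
  steps:
    - [0,0,0.05,0,0,0,1]
    - [0,0,0.14,0,0,0,1]
    - [0,0,0.23,0,0,0,1]
    - [0,0,0.31,0,0,0,1]
    - [0,0,0.37,0,0,0,1]
    - [0,0,0.4,0,0,0,1]
    - [0,0,0.4,0,0,0,1]
    - [0,0,0.4,0,0,0,1]

```text
time_s: 20.05
position: [0.5201, -0.3515, 0.1475]
tcp_rot: [[-0.034, 0.999, -0.0], [0.999, 0.034, 0.001], [0.001, -0.0, -1.0]]
force: [-0.1, 0.6, -4.6]
opening: 0.297
grasp_force: 30.0
```

```bash
python3 m.py; python3 cov.py|sed -n 3p
python3 - <<'E'
from h import *
a=capture("scene");b=capture("side")
cv2.imwrite("pics/c3.png",np.vstack([crop(a["image"],190,180,130,90,3),crop(b["image"],350,190,130,100,3)]))
E
```

```text
20.05 [ 0.5201 -0.3515  0.1475] u 0.42394250600504346 F [-0.0781  0.5688 -4.5887] mom [-0.0341 -0.0391 -0.0092] ff 0.05646421411124694
scene now    [28.  28.  28.  28.  28.  28.  28.  28.5 28.5 28.  28.5 28.5 28.5 28.5 28.5 28.5 29.  27.5]
```

View pics/c3.png

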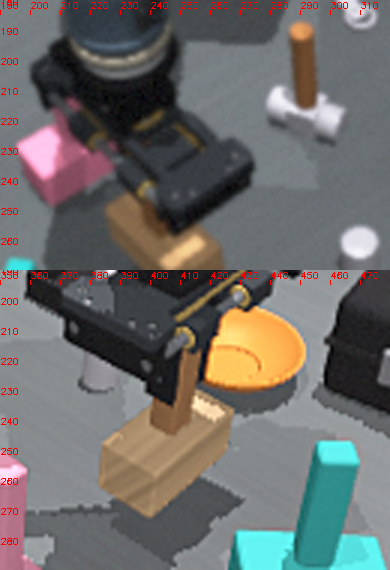

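The mallet hangs upright over free cart top at its old spot. Lowering slowly.

>>> step_arm:
  steps:
    - [0,0,0.04,0,0,0,1]
    - [0,0,0.075,0,0,0,1]
    - [0,0,0.1,0,0,0,1]
    - [0,0,0.115,0,0,0,1]
    - [0,0,0.123,0,0,0,1]
    - [0,0,0.128,0,0,0,1]
    - [0,0,0.128,0,0,0,1]
    - [0,0,0.128,0,0,0,1]

```text
time_s: 20.92
position: [0.52, -0.3528, 0.1091]
tcp_rot: [[-0.033, 0.999, 0.0], [0.999, 0.033, -0.0], [-0.0, 0.0, -1.0]]
force: [0.4, 0.3, -4.4]
opening: 0.299
grasp_force: 30.0
```

>>> step_arm:
  steps:
    - [0,0,0.003,0,0,0,1]
    - [0,0,0.006,0,0,0,1]
    - [0,0,0.006,0,0,0,1]
    - [0,0,0.006,0,0,0,1]

```text
time_s: 21.25
position: [0.52, -0.3527, 0.1074]
tcp_rot: [[-0.033, 0.999, 0.0], [0.999, 0.033, -0.0], [-0.0, 0.0, -1.0]]
force: [0.8, -0.2, -3.2]
opening: 0.298
grasp_force: 30.0
```

```bash
python3 m.py
```

```text
21.25 [ 0.52   -0.3527  0.1074] u 0.4235452187760591 F [ 0.7891 -0.1661 -3.1912] mom [-0.0184  0.0156 -0.0258] ff 0.7286969790674354
```

>>> step_arm:
  steps:
    - [0,0,0.003,0,0,0,1]
    - [0,0,0.003,0,0,0,1]
    - [0,0,0.003,0,0,0,1]
    - [0,0,0.003,0,0,0,1]

```text
time_s: 21.58
position: [0.52, -0.3527, 0.1073]
tcp_rot: [[-0.033, 0.999, 0.0], [0.999, 0.033, -0.001], [-0.001, 0.0, -1.0]]
force: [-1.8, 1.1, 5.2]
opening: 0.302
grasp_force: 30.0
```

>>> step_arm:
  steps:
    - [0,0,0,0,0,0,0.2]
    - [0,0,0,0,0,0,-0.2]
    - [0,0,0,0,0,0,-0.6]
    - [0,0,0,0,0,0,-1]
    - [0,0,0,0,0,0,-1]
    - [0,0,0,0,0,0,-1]
    - [0,0,0,0,0,0,-1]
    - [0,0,0,0,0,0,-1]

```text
time_s: 22.25
position: [0.5199, -0.3526, 0.1062]
tcp_rot: [[-0.033, 0.999, -0.0], [0.999, 0.033, 0.0], [0.0, -0.0, -1.0]]
force: [-0.2, 1.0, 0.7]
opening: 0.817
grasp_force: 0.0
```

>>> step_arm:
  steps:
    - [0,0,0,0,0,0,-1]
    - [0,0,0,0,0,0,-1]
    - [0,0,0,0,0,0,-1]
    - [0,0,0,0,0,0,-1]
    - [0,0,0,0,0,0,-1]
    - [0,0,0,0,0,0,-1]

```text
time_s: 22.75
position: [0.5199, -0.3526, 0.1063]
tcp_rot: [[-0.033, 0.999, 0.0], [0.999, 0.033, 0.0], [0.0, 0.0, -1.0]]
force: [-0.9, -1.0, -1.2]
opening: 0.996
grasp_force: 0.0
```

>>> step_arm:
  steps:
    - [0,0,-0.05,0,0,0,-1]
    - [0,0,-0.15,0,0,0,-1]
    - [0,0,-0.27,0,0,0,-1]
    - [0,0,-0.39,0,0,0,-1]
    - [0,0,-0.48,0,0,0,-1]
    - [0,0,-0.53,0,0,0,-1]
    - [0,0,-0.53,0,0,0,-1]
    - [0,0,-0.53,0,0,0,-1]

```text
time_s: 23.42
position: [0.52, -0.3527, 0.2659]
tcp_rot: [[-0.033, 0.999, 0.001], [0.999, 0.033, -0.001], [-0.001, 0.001, -1.0]]
force: [-0.3, -0.1, -1.3]
opening: 1.005
grasp_force: 0.0
```

```bash
python3 m.py; python3 cov.py|sed -n 3p
python3 - <<'E'
from h import *
b=capture("side");cv2.imwrite("pics/s9.png",b["image"][:,:,::-1])
E
```

```text
23.4167 [ 0.52   -0.3527  0.2659] u 0.4235600395544434 F [-0.2656 -0.0669 -1.2872] mom [-0.0155  0.0041  0.028 ] ff -0.2739265317210305
scene now    [28.  28.  28.5 28.  28.  28.  28.  28.  28.5 28.5 28.5 28.5 28.5 28.5 28.5 29.  28.5 27.5]
```

View pics/s9.png

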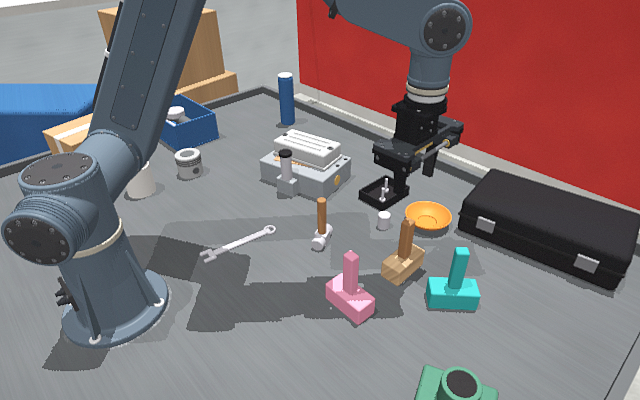

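The mallet stands on its head at (403,262), the hand is clear above it, and the cover has shifted and lies straight at (308,148).

```bash
python3 -c "
from rig import *
print(hand_in())"
```

```text
the job is handed in; nothing more can be done
None
```

The job is handed in (no verdict was returned): alternating left and right taps with the wooden mallet shifted the cover about 30.5 mm (right) and 30.9 mm (left) from the neck, ends at most about 13 mm apart when checked, and the mallet stands on its head on the cart top.

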